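# Gauge the socket of a broken mug tree

### The arm

A 7-joint arm with a two-finger parallel gripper is mounted at the origin on the work surface. World frame = base frame: x ahead of the robot, y to its left, z up, the work surface at z = 0. Lengths are in m, angles in degrees, forces in N, time in s.
With the tool pointing down it reaches from about 0.425 to 0.95 m from the base axis. Payload 4.7 kg.
Tool frame: the origin (TCP) lies on the mounting face of the last link; the fingertips stand 173 mm ahead of it and the grasp point (between the pads) lies 155 mm ahead of it; z points along the fingers, y is the line along which they close (so a half turn about z gives the same grasp; the last joint's range is limited). The gripper opens to 85 mm and grips with 20 to 120 N. Pads are 22 mm wide; open, the fingers measure 114 mm over their backs; the gripper's body (76 mm by 85 mm) begins 54 mm behind the grasp point. The pads swing forward as they close: fully open they stand 13 mm farther back than shut.
Start: joints at [-76.312, 26.849, -2.785, 87.806, 1.381, 65.374, -4.715], TCP at [0.179, 0.651, 0.405] pointing down, gripper open.
Joint ranges: [-148.3, 148.3], [-19.14, 114.17], [-79.39, 73.82], [5.75, 140.21], [-59.74, 239.74], [12.07, 113.84], [-152.46, 152.46]. Speed limits (degrees/s): [147.25, 147.25, 180, 180, 180, 180, 180].

### API

Orientations are given as [roll, pitch, yaw] about the fixed x, y, z axes, in that order (R = Rz(yaw) Ry(pitch) Rx(roll)).
In Python, from bench import get_state, snapshot, calibration, job_done gives the robot as it stands. The module is installed in compiled form; this text tells all that it offers.
- The arm moves only by the tool apply_moves, never from a script. Its argument "deltas" is a list of rows, each a list of 7 numbers: the opening, from 0 (shut) to 1 (fully open), then the shift along the tool's x, y, z in m, then the turn, a rotation vector about the tool's x, y, z in degrees. In form: [[claw, x, y, z, ax, ay, az], ...]. A call has 1 to 20 rows; each row is the pose to reach, as a shift and turn from the pose commanded when the call began, along the tool's axes at that moment; what a row does not reach only later rows make up. A row lasts 1/12 s, in which the tool goes at most 41.7 mm and 7.16 degrees, less where a joint would pass 70% of its speed; a pose out of reach is approached as far as the arm can. A call with a gripper value outside its range is refused whole. The fingers move at their own pace and stop on an object; the grip force is fixed at half the most. Time passes only in rows, so rows that repeat a pose let the fingers close. It gives the time, the measured TCP pose, the force, the opening and the grip force at its end, in the units of the state.
- get_state(): the state, without advancing time (a new reading comes with each control period).
- snapshot(name): name is "side" or "top" or "wrist"; returns (picture, depth): 480x640x3 uint8, red, green, blue; 480x640 float32, m along the optical axis (not along the pixel's ray), 0 where there is no reading.
- calibration(name): a dict with "fovy" (degrees; the focal length in pixels is half the picture's height over the tangent of half this angle, whatever the lens; pixels are square), "cx", "cy" (the principal point, pixels), "world_from_camera" (4x4, takes a point from camera to world coordinates). Camera axes: x right, y down, z forward; pixel columns grow to the right and rows downward; lengths in m; the calibration is good to about 2 mm. A picture is of the moment at which its call begins: read the wrist's pose just before it. calibration takes no time and is no camera call; for the wrist camera it gives the pose at the moment of the call.
- job_done(): hands the job in; it is judged then, once.
The state is a dict: "time_s": time; "q": joint angles; "dq": joint speeds; "tau": joint torques, N m; "ee_pos": TCP position; "tcp_rot": TCP orientation; "wrist_force": force on the tool from outside, world axes, zero at the start; "torque": the same for the moment, N m; "gripper_width": finger opening in m; "finger_force": force on a finger pad.
Only numpy, scipy, OpenCV 4.12 (cv2) and the standard library are available. Lean on these libraries where they do the work, as an engineer would, in place of code of your own. Each camera call takes 0.05 s, during which the arm holds its last target. There are 200 camera calls.

### The job

The mug tree's post has snapped off and its broken stub is still in the socket of the turned wooden base. Take the depth rod by its handle out of the wire fork of its stand and lower it into the socket until it bottoms on the stub, pressed firmly enough to be sure but gently, so that the red collar is caught by the rim, slides up the rod and marks the depth. Then draw the rod straight out and hang it back in the fork by its shoulder, upright and let go, with nothing but the socket's rim touching the collar, and leave everything else on the table where it is.

Things in the scene. Friction and masses are not known exactly. Their poses are not given: they have to be found in the camera images.
- handle (a point): Centre of the depth rod's upright round wooden handle (22 mm diameter, 70 mm long), 149 mm above the rod's tip and 39 mm above the underside of its shoulder. z axis along the rod from tip to handle; the rod is round, so yaw means nothing.
- tip (a point): End of the depth rod, on its axis.
- shoulder (a point): Centre of the underside of the depth rod's shoulder disc, 110 mm above the tip; this face rests on the fork's wires.
- gauge: The depth rod as a whole: straight 10 mm steel rod with graduation rings, a flat aluminium shoulder disc (44 mm diameter, 4 mm thick) and the handle above it; 184 mm long, about 120 g. Origin at its tip, z along the rod towards the handle.
- collar: Red collar on the depth rod, 36 mm diameter, 12 mm thick; origin at the centre of its underside, z up the rod. Starts 14 to 18 mm above the tip, slides up to 69 mm. It drags on the rod with about 2.5 N, more than the rod's weight, so it stays where it is put and the rod does not sink through it by itself: the drag is felt as soon as the collar meets the rim, before the rod bottoms.
- base: Fixed turned wooden base of the mug tree: 150 mm round foot, 58 mm pedestal, 64 mm high, origin at the centre of its underside, z up. The upright blind socket is in the middle of its top.
- mouth (a point): Centre of the socket's mouth, in the plane of the flat rim on top of the base, 64 mm above the table. The socket is 18 mm in diameter, upright, and 24 to 42 mm deep down to the broken stub; how deep is not known beforehand. The stub's broken end grain is springy, about 1 mm at 10 N; 3 to 12 N surely bottoms, over 20 N is too hard.
- fork_seat (a point): Seat of the wire fork: where the centre of the shoulder's underside hangs, level with the top of the wires, 140 mm above the table. Two 6 mm wires run along this frame's x axis with an 18 mm gap; the fork is open towards -x. From 26 to 40 mm ahead (-x) the wire ends turn up by 10 mm and outward; 64 mm behind (+x) is the stand's post, 155 mm high.
- stand: Fixed dark wooden stand of the depth rod, origin on the table straight under the fork's seat, same axes as the seat. To take the rod out, lift the shoulder 15 mm or more and draw it 70 mm along the stand's -x; bring it back in the same way, because the collar does not pass between the wires. The foot board is 15 mm thick.
- bowls: Nested stack of three blue plastic bowls, 160 mm across, 92 mm high; to be left alone. Origin under its centre.
- mug: Stainless steel mug, 82 mm across, 88 mm high; to be left alone. Origin under its centre.
- sugar_jar: Glass sugar jar with a red screw lid, 86 mm across, 135 mm high; to be left alone. Origin under its centre.
- spoon: Wooden spoon, 260 mm long, lying along its x axis; to be left alone.
- scoop: Yellow plastic scoop, about 165 mm long, 34 mm high, lying along its x axis; to be left alone.
- new_post: New square post of the mug tree with its round tenon and pegs, 255 mm long along its x axis, 20 mm high, lying flat; to be left alone.

How it is judged (in metres and radians):
On the way, in this order (a step that is already met when the one before it is completed fails the run):
1. the depth rod is taken out of the fork (distance between shoulder and fork_seat above 0.05 m), for 0.1 s.
2. the rod is bottomed in the socket, pressed on the stub with at least 2 N, with the collar down on the rim (within 2 mm) (contact force between gauge and splinters_c0 above 2 N and z of collar in the frame of mouth between -0.002 and 0.002 m and horizontal distance between collar and mouth below 0.012 m and angle between handle's own z axis and vertical below 0.12 rad), for 0.25 s.
3. the rod is drawn clear of the socket (z of tip in the frame of mouth above 0.005 m), for 0.1 s.
At the end, for the whole second after the job is handed in: The depth rod hangs in the fork, at rest and let go: its shoulder within 12 mm of the seat sideways and 4 mm in height, upright within 0.08 rad, with the collar still on the rod where the rim left it, at the socket's depth (somewhere from 22 to 45 mm above the tip) (horizontal distance between shoulder and fork_seat below 0.012 m and z of shoulder in the frame of fork_seat between -0.004 and 0.004 m and angle between handle's own z axis and vertical below 0.08 rad and linear speed of gauge below 0.02 m/s and z of collar in the frame of gauge between 0.022 and 0.045 m); the robot touches nothing.
It fails at once if the stub is pressed with more than 20 N (contact force between gauge and splinters_c0 above 20 N).
It fails at once if the depth rod or its collar is forced against the base with more than 20 N (contact force between gauge and base above 20 N).
It fails at once if the collar is touched (over 1 N) by anything away from the socket (contact force between collar and anything else above 1 N and horizontal distance between collar and mouth above 0.05 m).
It fails at once if the fingers touch the collar (contact force between collar and the fingers above 0.5 N).
It fails at once if one of the bowls, mug, sugar jar, spoon, scoop or new post is moved by more than 15 mm or tipped by more than 0.3 rad (distance of any of bowls, mug, sugar_jar, spoon, scoop, new_post from where it was at the start of the episode above 0.015 m or angle between any of bowls, mug, sugar_jar, spoon, scoop, new_post's own z axis and vertical above 0.3 rad).
It also fails if it takes over 67 s, if anything falls off the work surface, if the arm or the gripper's body presses on something with over 40 N, if the wrist force passes 120 N, or if a joint passes its speed limit or range.

## Working session

There is one attempt and no reset: what is moved stays moved. The work goes in short steps, Python scripts to look and compute and a tool call to move; the robot and the scene stay as the last step left them, time stands still between calls to the robot, and variables do not carry over. Pictures are saved under pics/ and viewed, at most 10 in all, crops included, and the job is handed in when it is done.

Besides the shell and the picture viewer there is one more tool, called after ">>>" as name(argument=value, ...) on one line, values as JSON. apply_moves: Moves the arm, as the interface text tells. Its arguments: {"type":"object","properties":{"deltas":{"type":"array"}},"required":["deltas"]}

```bash
mkdir -p pics
cat > h.py <<'E'
import numpy as np,cv2
from bench import *
def snap(n):
    c=calibration(n); p,d=snapshot(n); np.savez(f'{n}.npz',p=p,d=d,T=c['world_from_camera'],f=240/np.tan(np.radians(c['fovy'])/2),cx=c['cx'],cy=c['cy'])
    return p,d
def load(n): return np.load(f'{n}.npz')
def cloud(n):
    z=load(n); d=z['d']; v,u=np.mgrid[:480,:640]
    P=np.stack([(u-z['cx'])/z['f']*d,(v-z['cy'])/z['f']*d,d],-1)
    T=z['T']; W=P@T[:3,:3].T+T[:3,3]; W[d==0]=np.nan; return W,z['p']
E
python3 - <<'E'
from h import *
for n in('side','top'):
    p,d=snap(n); cv2.imwrite(f'pics/{n}0.png',p[...,::-1]); z=load(n);print(n,z['T'].round(3).tolist(),z['f'],(d==0).mean())
s=get_state();print(s)
E
```

```text
side [[0.909, -0.306, 0.282, 0.287], [-0.416, -0.687, 0.595, -0.686], [0.011, -0.659, -0.752, 0.986], [0.0, 0.0, 0.0, 1.0]] 525.2510651253558 0.003958333333333334
top [[-0.012, -0.995, 0.097, 0.508], [-1.0, 0.012, -0.002, -0.015], [0.0, -0.097, -0.995, 1.223], [0.0, 0.0, 0.0, 1.0]] 457.2978475811166 0.003932291666666666
{'time_s': 0.1, 'q': array([-76.31261825,  26.8924237 ,  -2.78426247,  87.86496057,
         1.38062449,  65.37692632,  -4.71612882]), 'dq': array([ 0.05277698, -0.06210615, -0.11127768, -0.16315314, -0.02000689,
       -0.02313518,  0.01478004]), 'tau': array([ 4.63666890e-05, -5.11511958e+01, -4.73943225e-02, -2.38388944e+01,
        1.07432791e-02,  4.35630907e-03, -2.57805851e-05]), 'ee_pos': array([0.17852534, 0.65074318, 0.40378336]), 'tcp_rot': array([-1.79899287e+02,  3.36576550e-03,  1.64657592e+02]), 'wrist_force': array([-0.50232494, -0.41136644,  0.21438791]), 'torque': array([ 0.01571206,  0.03573949, -0.00959128]), 'finger_force': 0.0, 'gripper_width': 0.08537263807264334}
```

View pics/side0.png

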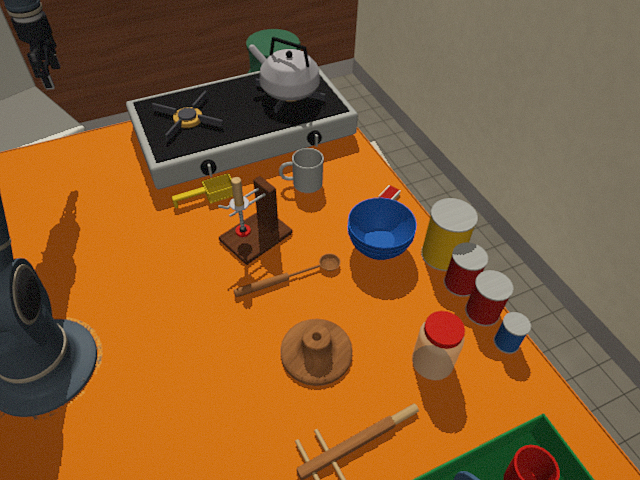

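View pics/top0.png

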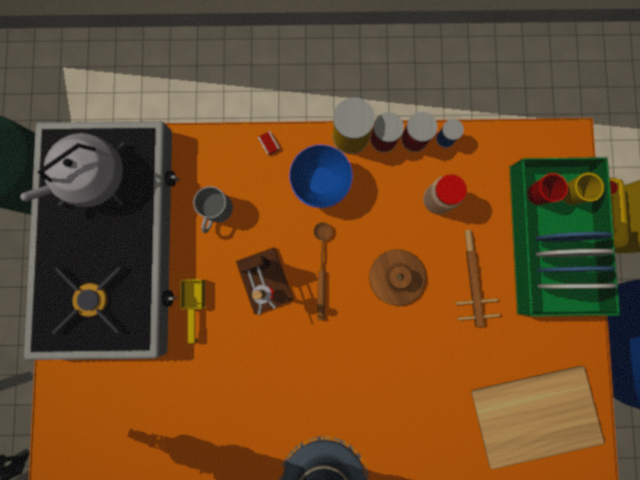

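The side view shows the stand with the rod at about (240,205) and the base's socket at (317,335). In the top view the rod is near (262,292), the stand's post near (265,262), and the socket near (400,277).

Run:
```python
from h import *
def sel(W,c,r,z0,z1):
    m=(np.hypot(W[...,0]-c[0],W[...,1]-c[1])<r)&(W[...,2]>z0)&(W[...,2]<z1); return m
for n in('side','top'):
    W,p=cloud(n)
    print(n,'at', [W[v,u].round(4).tolist() for u,v in ([(400,268),(405,277),(262,292),(265,262)] if n=='top' else [(317,335),(237,185),(240,205),(265,185)])])
    c=(.545,-.2) 
    tm=W[...,2]; 
    m=sel(W,(.52,-.19),.12,.055,.075); P=W[m]; print('rim n',len(P))
    if len(P): (cc,rr)=cv2.minEnclosingCircle(P[:,:2].astype(np.float32)); print('rim',cc,rr,np.median(P,0), P.min(0),P.max(0))
    m=sel(W,(.52,-.19),.12,.005,.03); P=W[m]; (cc,rr)=cv2.minEnclosingCircle(P[:,:2].astype(np.float32)); print('foot',cc,rr,np.median(P[:,2]))
    for z0,z1 in((.17,.207),(.207,.23),(.142,.156),(.13,.142),(.15,.165),(.01,.02)):
        m=sel(W,(.53,.13),.12,z0,z1); P=W[m]
        if len(P): print(z0,z1,len(P),np.median(P,0).round(4),P.min(0).round(4),P.max(0).round(4),cv2.minAreaRect(P[:,:2].astype(np.float32)*1000))
    x,y,w,h=(200,230,170,110) if n=='top' else (170,150,150,120)
    cv2.imwrite(f'pics/{n}c.png',cv2.resize(p[y:y+h,x:x+w,::-1],None,fx=4.6,fy=4.6,interpolation=cv2.INTER_CUBIC))
```

```text
side at [[0.5283, -0.1935, 0.0543], [0.485, 0.127, 0.2096], [0.4855, 0.1267, 0.1488], [0.5568, 0.1561, 0.1572]]
rim n 593
rim (0.5231285691261292, -0.20114769041538239) 0.03001963347196579 [ 0.52134216 -0.20307538  0.06415069] [ 0.49344226 -0.23075793  0.05512132] [ 0.55193249 -0.1717055   0.06985517]
foot (0.5201919674873352, -0.18862879276275635) 0.11870959401130676 0.01839513680395022
0.17 0.207 122 [0.483  0.1312 0.1891] [0.4745 0.1254 0.1701] [0.4961 0.1415 0.2067] ((484.00775146484375, 132.52476501464844), (14.220597267150879, 21.63374137878418), 77.1069107055664)
0.207 0.23 75 [0.485  0.1368 0.2133] [0.4755 0.127  0.2076] [0.496  0.1505 0.217 ] ((485.42047119140625, 137.95091247558594), (21.397687911987305, 19.12557029724121), 44.888607025146484)
0.142 0.156 386 [0.5047 0.1408 0.1476] [0.4401 0.1042 0.142 ] [0.575  0.1932 0.156 ] ((506.14129638671875, 149.61557006835938), (130.04393005371094, 64.06346893310547), 15.731168746948242)
0.13 0.142 192 [0.5355 0.1431 0.1393] [0.4443 0.1146 0.1302] [0.5736 0.191  0.142 ] ((509.5158996582031, 141.48648071289062), (113.9695053100586, 6
[... 1220 characters left out ...]
437  0.1072 0.1422] [0.5715 0.1961 0.156 ] ((503.3382873535156, 148.087158203125), (127.2244873046875, 59.632728576660156), 19.76572036743164)
0.13 0.142 145 [0.5135 0.146  0.1398] [0.4502 0.1203 0.1309] [0.5702 0.1848 0.1419] ((508.9649658203125, 143.59515380859375), (109.66107940673828, 55.01250457763672), 23.330991744995117)
0.15 0.165 257 [0.5527 0.1629 0.1549] [0.437  0.1072 0.1501] [0.5715 0.1961 0.1612] ((503.3382873535156, 148.087158203125), (127.2244873046875, 59.632728576660156), 19.76572036743164)
0.01 0.02 1503 [0.5132 0.1362 0.0153] [0.4281 0.0779 0.01  ] [0.6006 0.2264 0.02  ] ((515.0650634765625, 152.67965698242188), (150.04489135742188, 110.31553649902344), 19.38831329345703)
```

View pics/topc.png

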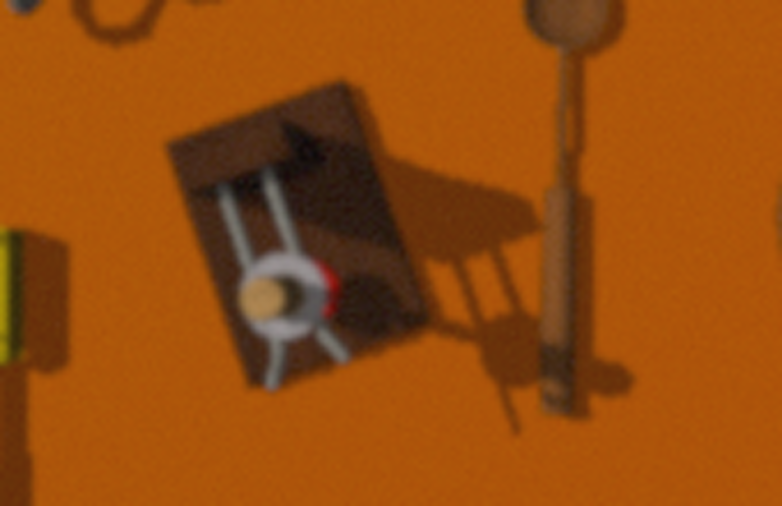

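View pics/sidec.png

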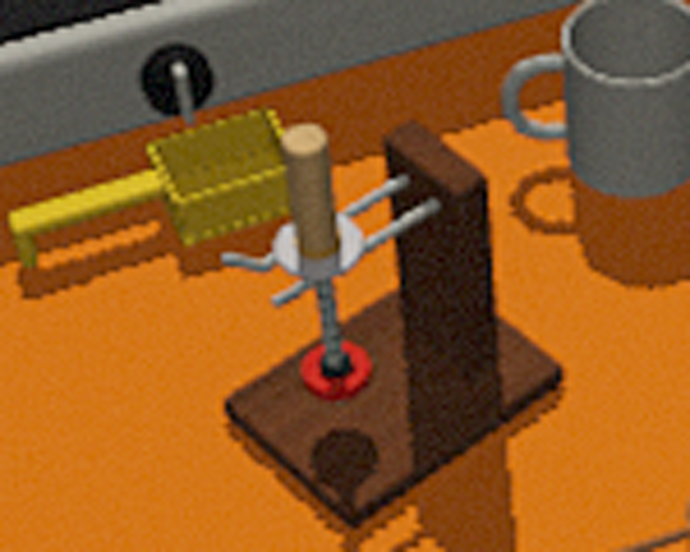

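>>> apply_moves(deltas=[[1, -0.01, -0.01, -0.02, 0, 0, 0], [1, -0.03, -0.03, -0.04, 0, 0, 0], [1, -0.055, -0.053, -0.056, 0, 0, 0], [1, -0.08, -0.077, -0.056, 0, 0, 0], [1, -0.105, -0.101, -0.056, 0, 0, 0], [1, -0.13, -0.125, -0.056, 0, 0, 0], [1, -0.155, -0.149, -0.056, 0, 0, 0], [1, -0.18, -0.173, -0.056, 0, 0, 0], [1, -0.205, -0.197, -0.056, 0, 0, 0], [1, -0.23, -0.221, -0.056, 0, 0, 0], [1, -0.255, -0.245, -0.056, 0, 0, 0], [1, -0.28, -0.269, -0.056, 0, 0, 0], [1, -0.305, -0.293, -0.056, 0, 0, 0], [1, -0.33, -0.317, -0.056, 0, 0, 0], [1, -0.355, -0.341, -0.056, 0, 0, 0], [1, -0.38, -0.365, -0.056, 0, 0, 0], [1, -0.405, -0.389, -0.056, 0, 0, 0], [1, -0.42, -0.404, -0.056, 0, 0, 0], [1, -0.431, -0.413, -0.056, 0, 0, 0], [1, -0.431, -0.413, -0.056, 0, 0, 0]])

```text
time_s: 1.77
ee_pos: [0.4862, 0.1352, 0.4605]
tcp_rot: [-179.9, 0.0, 164.3]
wrist_force: [-0.2, 0.6, -0.1]
gripper_width: 0.0853
finger_force: 0.0
```

Run:
```python
from h import *
s=get_state();print(s['time_s'],s['ee_pos'],s['tcp_rot'],s['q'].round(1),s['wrist_force'])
p,d=snap('wrist');z=load('wrist');print(z['T'].round(4),z['f'],z['cx'],z['cy']);cv2.imwrite('pics/w0.png',p[...,::-1])
```

```text
1.7667 [0.48619352 0.13519769 0.46049272] [-1.79926151e+02  4.26874098e-02  1.64286068e+02] [-35.6   7.8  17.1 107.2  -2.4  65.4  56.7] [-0.20180979  0.63788287 -0.06159462]
[[ 0.2699  0.916   0.2967  0.4104]
 [ 0.9629 -0.2562 -0.085   0.1564]
 [-0.0019  0.3087 -0.9512  0.4291]
 [ 0.      0.      0.      1.    ]] 423.13936609860446 317.032804127161 245.13533183074622
```

View pics/w0.png

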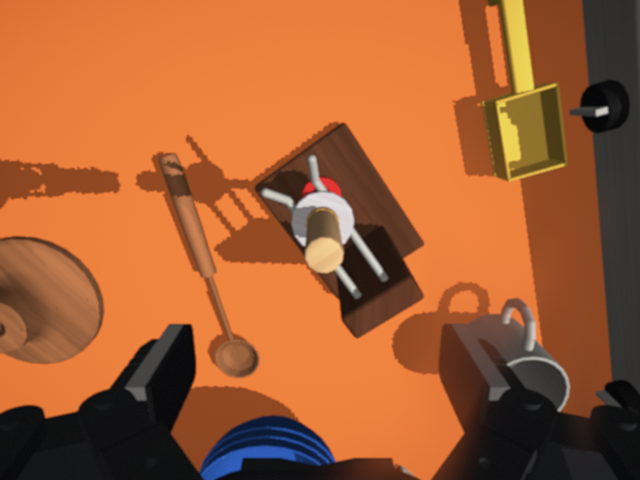

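The wrist view shows the handle top at about (324,255), the shoulder disc at (323,217) and the fork behind it. I'll measure these from the wrist depth.

```bash
cat >> h.py <<'E'
def circ(P):
    from scipy.optimize import least_squares
    (c,r)=cv2.minEnclosingCircle(P[:,:2].astype(np.float32)); return np.round(c,4),round(r,4),P[:,2].mean().round(4),len(P)
E
python3 - <<'E'
from h import *
W,p=cloud('wrist')
def sel(c,r,z0,z1): return W[(np.hypot(W[...,0]-c[0],W[...,1]-c[1])<r)&(W[...,2]>z0)&(W[...,2]<z1)]
print('at',[W[v,u].round(4).tolist() for u,v in[(324,255),(305,215),(345,215),(325,205)]])
P=sel((.485,.138),.03,.209,.222);print('top',circ(P),P[:,:2].mean(0),P.min(0),P.max(0))
for z in(.155,.165,.175,.185,.195): 
    P=sel((.485,.138),.03,z,z+.01);print('hand',z,P[:,1].min(),P[:,1].max(),P[:,0].min(),P[:,:2].mean(0))
P=sel((.485,.138),.028,.140,.150);print('sh',circ(P),P.min(0),P.max(0))
P=sel((.52,.15),.13,.01,.02);print('foot',cv2.minAreaRect(P[:,:2].astype(np.float32)*1000))
P=sel((.55,.155),.06,.150,.16);print('post',cv2.minAreaRect(P[:,:2].astype(np.float32)*1000),np.median(P[:,2]))
P=sel((.525,.151),.022,.13,.146);print('wires',len(P),P[:,2].max())
for Q in P[::max(1,len(P)//40)]:pass
a=np.radians(np.arange(10,30,.5))
# wire direction: minimise spread of perpendicular coordinate clusters
best=min(a,key=lambda t:np.abs(np.abs((q:=(P[:,1]*np.cos(t)-P[:,0]*np.sin(t)))-(q.min()+q.max())/2)-12e-3).mean());q=P[:,1]*np.cos(best)-P[:,0]*np.sin(best)
print(np.degrees(best),q.min(),q.max(),(q.min()+q.max())/2, .1385*np.cos(best)-.485*np.sin(best))
E
```

```text
at [[0.4841, 0.1392, 0.2132], [0.4762, 0.1287, 0.143], [0.4834, 0.1555, 0.1441], [0.4731, 0.144, 0.1431]]
top (array([0.4842, 0.1391]), 0.011, np.float64(0.2131), 1180) [0.48339464 0.1393748 ] [0.4735305  0.12827648 0.20903629] [0.49447067 0.14984947 0.21549353]
hand 0.155 0.13072918824814095 0.14998519539504712 0.4735000993386597 [0.47603885 0.14113201]
hand 0.165 0.1301485499538282 0.15003821458567096 0.47350976659654537 [0.47633518 0.14134979]
hand 0.175 0.1306158495548923 0.1500074952104581 0.4734966200142515 [0.47602315 0.1412868 ]
hand 0.185 0.13028224664078686 0.15005447116179332 0.47325150469602584 [0.47620919 0.14132758]
hand 0.195 0.1304592335622719 0.14999923387585856 0.4733040771737143 [0.47606463 0.14131403]
sh (array([0.484 , 0.1389]), 0.0277, np.float64(0.1437), 1718) [0.45958782 0.11754404 0.14001725] [0.50410821 0.1606905  0.14995753]
foot ((517.8184814453125, 150.72329711914062), (150.0900421142578, 110.18170166015625), 19.53821563720703)
post ((554.9111328125, 163.98345947265625), (22.429162979125977, 60.12070846557617), 19.566526412963867) 0.154373910518459
wires 654 0.14589798027829548
22.5 -0.07466228313358517 -0.043680684205277404 -0.059171483669431285 -0.057644149444255305
```

>>> apply_moves(deltas=[[1, 0, 0, 0.01, 0, 0, 0], [1, 0, 0, 0.03, 0, 0, 0], [1, 0, 0, 0.05, 0, 0, 0], [1, 0, 0, 0.07, 0, 0, 0], [1, 0, 0, 0.085, 0, 0, 0], [1, 0, 0, 0.09, 0, 0, 0], [1, 0, 0, 0.09, 0, 0, 0], [1, 0, 0, 0.09, 0, 0, 0], [1, 0, 0, 0.09, 0, 0, 0], [1, 0, 0, 0.09, 0, 0, 0]])

```text
time_s: 2.65
ee_pos: [0.4852, 0.139, 0.3717]
tcp_rot: [179.9, 0.1, 164.7]
wrist_force: [0.3, -0.2, 0.8]
gripper_width: 0.0855
finger_force: 0.0
```

>>> apply_moves(deltas=[[1, 0.001, 0, 0.008, 0, 0, 0], [1, 0.001, 0, 0.02, 0, 0, 0], [1, 0.001, 0, 0.028, 0, 0, 0], [1, 0.001, 0, 0.032, 0, 0, 0], [1, 0.001, 0, 0.032, 0, 0, 0], [1, 0.001, 0, 0.032, 0, 0, 0], [0.7, 0.001, 0, 0.032, 0, 0, 0], [0.5, 0.001, 0, 0.032, 0, 0, 0], [0.35, 0.001, 0, 0.032, 0, 0, 0], [0.3, 0.001, 0, 0.032, 0, 0, 0], [0.25, 0.001, 0, 0.032, 0, 0, 0], [0.2, 0.001, 0, 0.032, 0, 0, 0], [0.1, 0.001, 0, 0.032, 0, 0, 0], [0, 0.001, 0, 0.032, 0, 0, 0], [0, 0.001, 0, 0.032, 0, 0, 0], [0, 0.001, 0, 0.032, 0, 0, 0], [0, 0.001, 0, 0.032, 0, 0, 0], [0, 0.001, 0, 0.032, 0, 0, 0]])

```text
time_s: 4.15
ee_pos: [0.4841, 0.139, 0.339]
tcp_rot: [180.0, 0.0, 164.7]
wrist_force: [-1.5, 0.3, 4.8]
gripper_width: 0.0209
finger_force: 58.5
```

>>> apply_moves(deltas=[[0, 0, 0, -0.003, 0, 0, 0], [0, 0, 0, -0.008, 0, 0, 0], [0, 0, 0, -0.014, 0, 0, 0], [0, 0, 0, -0.02, 0, 0, 0], [0, 0, 0, -0.025, 0, 0, 0], [0, 0, 0, -0.025, 0, 0, 0], [0, 0.004, -0.003, -0.025, 0, 0, 0], [0, 0.01, -0.007, -0.025, 0, 0, 0], [0, 0.018, -0.0125, -0.025, 0, 0, 0], [0, 0.026, -0.018, -0.025, 0, 0, 0], [0, 0.034, -0.0235, -0.025, 0, 0, 0], [0, 0.042, -0.029, -0.025, 0, 0, 0], [0, 0.05, -0.0345, -0.025, 0, 0, 0], [0, 0.056, -0.039, -0.025, 0, 0, 0], [0, 0.059, -0.041, -0.025, 0, 0, 0], [0, 0.059, -0.041, -0.025, 0, 0, 0], [0, 0.059, -0.041, -0.035, 0, 0, 0], [0, 0.059, -0.041, -0.05, 0, 0, 0], [0, 0.059, -0.041, -0.06, 0, 0, 0], [0, 0.059, -0.041, -0.06, 0, 0, 0]])

```text
time_s: 5.82
ee_pos: [0.4173, 0.1153, 0.4007]
tcp_rot: [179.8, 0.2, 164.7]
wrist_force: [0.2, 0.4, -0.2]
gripper_width: 0.0205
finger_force: 58.7
```

>>> apply_moves(deltas=[[0, -0.004, -0.008, 0, 0, 0, 0], [0, -0.01, -0.022, 0, 0, 0, 0], [0, -0.019, -0.04, 0, 0, 0, 0], [0, -0.028, -0.06, 0, 0, 0, 0], [0, -0.038, -0.08, 0, 0, 0, 0], [0, -0.047, -0.1, 0, 0, 0, 0], [0, -0.056, -0.12, 0, 0, 0, 0], [0, -0.066, -0.14, 0, 0, 0, 0], [0, -0.075, -0.16, 0, 0, 0, 0], [0, -0.085, -0.18, 0, 0, 0, 0], [0, -0.093, -0.199, 0, 0, 0, 0], [0, -0.1, -0.214, 0, 0, 0, 0], [0, -0.104, -0.222, 0, 0, 0, 0], [0, -0.106, -0.226, 0, 0, 0, 0], [0, -0.106, -0.226, 0, 0, 0, 0], [0, -0.106, -0.226, 0, 0, 0, 0], [0, -0.106, -0.226, 0, 0, 0, 0], [0, -0.106, -0.226, 0, 0, 0, 0]])

```text
time_s: 7.32
ee_pos: [0.4587, -0.13, 0.3986]
tcp_rot: [180.0, -0.0, 164.8]
wrist_force: [-0.5, 0.6, -1.1]
gripper_width: 0.0209
finger_force: 58.7
```

Run:
```python
from h import *
s=get_state();print(s['ee_pos'],s['tcp_rot'],s['wrist_force'],s['torque'],s['q'].round(0))
p,d=snap('wrist');cv2.imwrite('pics/w1.png',p[...,::-1])
W,p=cloud('wrist')
def sel(c,r,z0,z1): return W[(np.hypot(W[...,0]-c[0],W[...,1]-c[1])<r)&(W[...,2]>z0)&(W[...,2]<z1)]
P=sel((.521,-.2),.045,.0615,.0665);print('rim',circ(P),np.median(P[:,2]))
P=sel((.521,-.2),.09,.014,.03);print('foot',circ(P),P.min(0),P.max(0))
for z in(.155,.175,.195,.215): 
    P=sel(s['ee_pos'][:2],.03,z,z+.02);print(z,len(P),P.min(0) if len(P) else 0,P.max(0) if len(P) else 0)
```

```text
[ 0.45867144 -0.13004255  0.39856217] [ 1.79973694e+02 -2.02390722e-02  1.64765499e+02] [-0.45984401  0.57351514 -1.08499895] [-0.03171934  0.02105132 -0.03982934] [-16.   9.  30. 116.  -5.  57.  92.]
rim (array([ 0.5192, -0.2027]), 0.029, np.float64(0.0635), 1907) 0.06355163907048239
foot (array([ 0.5182, -0.2046]), 0.0718, np.float64(0.0186), 7221) [ 0.44962664 -0.27248326  0.01401519] [ 0.57900873 -0.15323871  0.02995898]
0.155 0 0 0
0.175 0 0 0
0.195 3893 [ 0.4368768  -0.15142994  0.1991351 ] [ 0.46842494 -0.10825812  0.21499204]
0.215 1806 [ 0.44318348 -0.15118312  0.21500154] [ 0.45991826 -0.10561396  0.23499864]
```

View pics/w1.png

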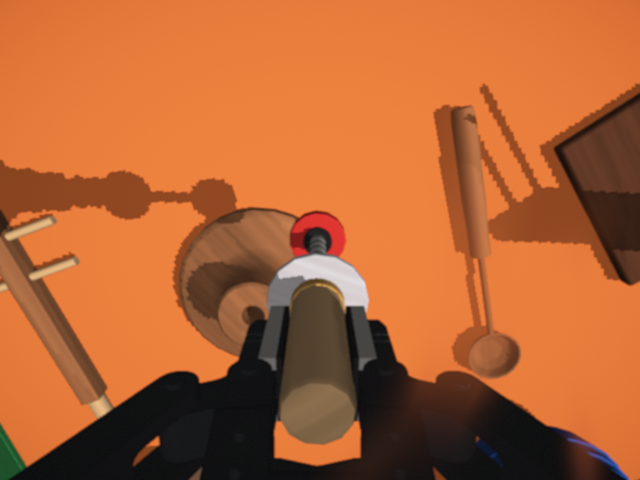

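Run:
```python
from h import *
from scipy.optimize import least_squares
W,p=cloud('wrist');z=load('wrist')
q=p.astype(int);v,u=np.mgrid[:480,:640]
red=(q[...,0]>120)&(q[...,1]<70)&(q[...,2]<70)&(abs(u-318)<40)&(v<290)&(v>200)
P=W[red];P=P[np.isfinite(P[:,0])];print('collar z',np.percentile(P[:,2],[5,50,95]));zt=np.median(P[:,2]);P=P[abs(P[:,2]-zt)<.003];print('collar',circ(P))
c=np.array([.4587,-.13])
m=(np.hypot(W[...,0]-c[0],W[...,1]-c[1])<.035)&(abs(W[...,2]-.2035)<.004)&(q.min(-1)>130);P=W[m];print('disc',circ(P),P.min(0),P.max(0))
# handle lower band edges along tool y
ty=np.array([.2646,.9644]);tx=np.array([-.9644,.2646])
m=(abs(u-318)<45)&(v>285)&(v<400)&(W[...,2]>.208)&(q[...,0]>q[...,2]+15);P=W[m];P=P[np.hypot(*(P[:,:2]-c).T)<.02]
for a in(.21,.22,.23,.24):
    Q=P[abs(P[:,2]-a)<.005];
    if len(Q): print(a,len(Q),'y',((Q[:,:2]-c)@ty).min(),((Q[:,:2]-c)@ty).max(),'xfront',np.percentile((Q[:,:2]-c)@tx,98))
# hole: dark pixels
hm=(abs(u-253)<16)&(abs(v-315)<14)
crop=p[270:360,200:290];cv2.imwrite('pics/w1c.png',cv2.resize(crop[...,::-1],None,fx=6,fy=6,interpolation=cv2.INTER_CUBIC))
```

```text
collar z [0.11187392 0.11359818 0.11481627]
collar (array([ 0.4578, -0.1302]), 0.0178, np.float64(0.1136), 1268)
disc (array([ 0.4545, -0.1265]), 0.0209, np.float64(0.203), 2283) [ 0.43709257 -0.14322419  0.20070081] [ 0.46820875 -0.10825812  0.20671629]
0.21 447 y -0.01128871394250497 0.011578381801583031 xfront 0.010703847519338729
0.22 567 y -0.010212416710694812 0.010845860125900848 xfront 0.010825097464646544
0.23 725 y -0.010504541446374102 0.0105023858022426 xfront 0.010819484527846625
0.24 828 y -0.01030971853500951 0.010414881717717397 xfront 0.010847981419654996
```

View pics/w1c.png

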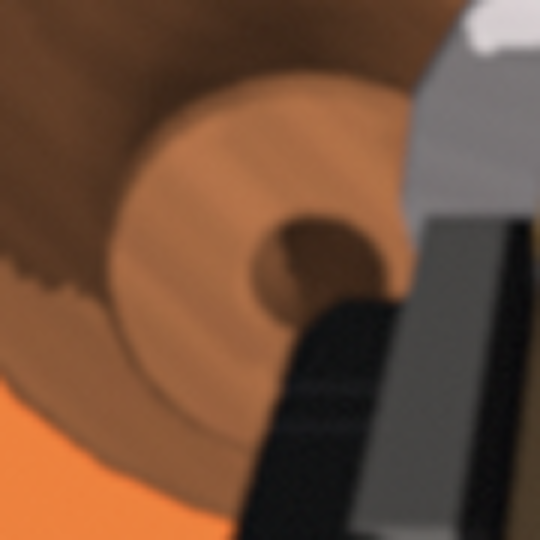

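Run:
```python
from h import *
def ray(n,u,v,zz):
    z=load(n);r=z['T'][:3,:3]@np.array([(u-z['cx'])/z['f'],(v-z['cy'])/z['f'],1]);o=z['T'][:3,3];return o+r*(zz-o[2])/r[2]
print('hole',ray('wrist',200+318/6,270+277/6,.064))
from scipy.optimize import least_squares
for n in('side','top','wrist'):
    W,p=cloud(n);m=(np.hypot(W[...,0]-.521,W[...,1]+.201)<.045)&(abs(W[...,2]-.064)<.003);P=W[m];print(n,circ(P),np.median(P[:,2]))
    c=least_squares(lambda c:0.029-np.hypot(*(h-c).T),[.52,-.2],loss='soft_l1',f_scale=.001).x if (h:=cv2.convexHull(P[:,:2].astype(np.float32))[:,0]) is not None else 0;print(c)
```

```text
hole [ 0.52126448 -0.19990083  0.064     ]
side (array([ 0.5226, -0.2009]), 0.03, np.float64(0.0643), 481) 0.0642939312326295
[ 0.52241981 -0.2007646 ]
top (array([ 0.5194, -0.1982]), 0.0287, np.float64(0.0639), 313) 0.06403408838337699
[ 0.5197025  -0.19853968]
wrist (array([ 0.5189, -0.203 ]), 0.029, np.float64(0.0635), 1933) 0.06354193546092096
[ 0.52173132 -0.20069907]
```

>>> apply_moves(deltas=[[0, -0.004, -0.003, 0, 0, 0, 0], [0, -0.012, -0.008, 0, 0, 0, 0], [0, -0.024, -0.0155, 0, 0, 0, 0], [0, -0.036, -0.023, 0, 0, 0, 0], [0, -0.048, -0.031, 0, 0, 0, 0], [0, -0.06, -0.0385, 0, 0, 0, 0], [0, -0.07, -0.045, 0, 0, 0, 0], [0, -0.077, -0.0495, 0, 0, 0, 0], [0, -0.079, -0.051, 0, 0, 0, 0], [0, -0.079, -0.051, 0, 0, 0, 0], [0, -0.079, -0.051, 0, 0, 0, 0], [0, -0.079, -0.051, 0, 0, 0, 0], [0, -0.079, -0.051, 0, 0, 0, 0]])

```text
time_s: 8.45
ee_pos: [0.5211, -0.2006, 0.3987]
tcp_rot: [180.0, -0.0, 164.7]
wrist_force: [-0.0, -0.4, -0.5]
gripper_width: 0.021
finger_force: 58.7
```

Run:
```python
from h import *
s=get_state();print(s['ee_pos'],s['tcp_rot'],s['wrist_force'],s['torque'])
p,d=snap('wrist');p2,_=snap('side')
a=cv2.resize(p[170:370,220:420],(500,500),interpolation=cv2.INTER_CUBIC)
W,q=cloud('side')
b=cv2.resize(p2[250:390,270:370],(300,420),interpolation=cv2.INTER_CUBIC)
im=np.zeros((500,800,3),np.uint8);im[:,:500]=a;im[:420,500:]=b
cv2.imwrite('pics/h.png',im[...,::-1])
W,p=cloud('wrist');q=p.astype(int)
v,u=np.mgrid[:480,:640]
red=(q[...,0]>110)&(q[...,1]<70)&(q[...,2]<70)&(abs(u-318)<60)&(v<330)&(v>180)
P=W[red];P=P[np.isfinite(P[:,0])];P=P[abs(P[:,2]-np.median(P[:,2]))<.004];print('collar',circ(P))
m=(np.hypot(W[...,0]-.521,W[...,1]+.2)<.045)&(abs(W[...,2]-.064)<.003);P=W[m];print('rim',len(P),circ(P))
m=(np.hypot(W[...,0]-.521,W[...,1]+.2)<.09)&(abs(W[...,2]-.018)<.004);P=W[m];h=cv2.convexHull(P[:,:2].astype(np.float32))[:,0]
from scipy.optimize import least_squares
print('foot',least_squares(lambda c:c[2]-np.hypot(*(h-c[:2]).T),[.52,-.2,.073],loss='soft_l1',f_scale=.0005).x)
```

```text
[ 0.52105559 -0.20061965  0.39869512] [ 1.79963720e+02 -1.48593299e-02  1.64695177e+02] [-0.02202532 -0.4101982  -0.5382677 ] [-0.01081138  0.00421988  0.00922229]
collar (array([ 0.5208, -0.2004]), 0.0178, np.float64(0.1137), 1344)
rim 2479 (array([ 0.5217, -0.2008]), 0.029, np.float64(0.0634), 2479)
foot [ 0.5212871  -0.20069749  0.07187351]
```

View pics/h.png

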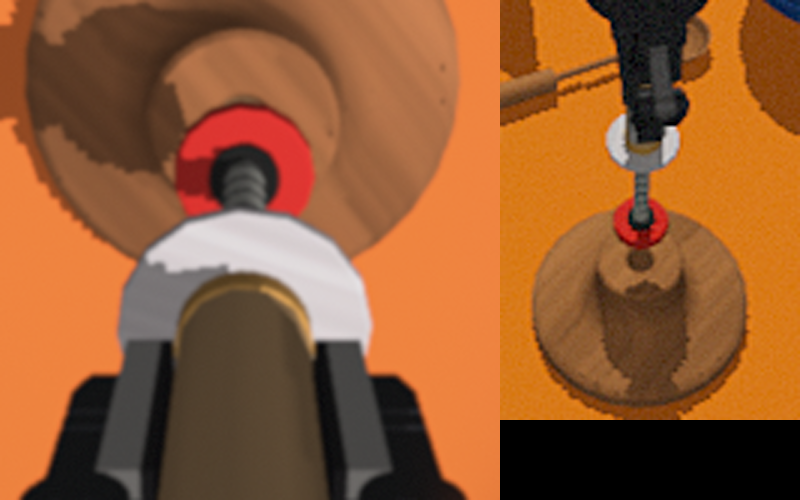

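>>> apply_moves(deltas=[[0, -0.001, 0, 0, 0, 0, 0], [0, -0.001, 0, 0.004, 0, 0, 0], [0, -0.001, 0, 0.009, 0, 0, 0], [0, -0.001, 0, 0.014, 0, 0, 0], [0, -0.001, 0, 0.019, 0, 0, 0], [0, -0.001, 0, 0.024, 0, 0, 0], [0, -0.001, 0, 0.029, 0, 0, 0], [0, -0.001, 0, 0.033, 0, 0, 0], [0, -0.001, 0, 0.034, 0, 0, 0], [0, -0.001, 0, 0.034, 0, 0, 0], [0, -0.001, 0, 0.034, 0, 0, 0], [0, -0.001, 0, 0.034, 0, 0, 0]])

```text
time_s: 9.55
ee_pos: [0.5224, -0.2015, 0.3649]
tcp_rot: [180.0, 0.0, 164.7]
wrist_force: [-0.4, -0.3, -1.4]
gripper_width: 0.0208
finger_force: 58.7
```

>>> apply_moves(deltas=[[0, 0, 0, 0.001, 0, 0, 0], [0, 0, 0, 0.002, 0, 0, 0], [0, 0, 0, 0.003, 0, 0, 0], [0, 0, 0, 0.004, 0, 0, 0], [0, 0, 0, 0.005, 0, 0, 0], [0, 0, 0, 0.006, 0, 0, 0], [0, 0, 0, 0.007, 0, 0, 0], [0, 0, 0, 0.008, 0, 0, 0], [0, 0, 0, 0.009, 0, 0, 0], [0, 0, 0, 0.009, 0, 0, 0], [0, 0, 0, 0.009, 0, 0, 0], [0, 0, 0, 0.009, 0, 0, 0]])

```text
time_s: 10.55
ee_pos: [0.5223, -0.2014, 0.3557]
tcp_rot: [180.0, 0.0, 164.7]
wrist_force: [0.1, 0.6, 1.5]
gripper_width: 0.0206
finger_force: 58.8
```

>>> apply_moves(deltas=[[0, 0, 0, 0.0008, 0, 0, 0], [0, 0, 0, 0.0016, 0, 0, 0], [0, 0, 0, 0.0024, 0, 0, 0], [0, 0, 0, 0.0032, 0, 0, 0], [0, 0, 0, 0.004, 0, 0, 0], [0, 0, 0, 0.004, 0, 0, 0], [0, 0, 0, 0.004, 0, 0, 0]])

```text
time_s: 11.13
ee_pos: [0.5223, -0.2013, 0.3515]
tcp_rot: [180.0, -0.0, 164.7]
wrist_force: [0.5, -0.1, -0.2]
gripper_width: 0.0206
finger_force: 58.8
```

>>> apply_moves(deltas=[[0, 0, 0, 0.0004, 0, 0, 0], [0, 0, 0, 0.0008, 0, 0, 0], [0, 0, 0, 0.0012, 0, 0, 0], [0, 0, 0, 0.0012, 0, 0, 0], [0, 0, 0, 0.0012, 0, 0, 0]])

```text
time_s: 11.55
ee_pos: [0.5223, -0.2013, 0.3504]
tcp_rot: [180.0, -0.0, 164.7]
wrist_force: [-0.8, 0.9, 1.3]
gripper_width: 0.0203
finger_force: 58.8
```

>>> apply_moves(deltas=[[0, 0, 0, 0.0005, 0, 0, 0], [0, 0, 0, 0.001, 0, 0, 0], [0, 0, 0, 0.0014, 0, 0, 0], [0, 0, 0, 0.0014, 0, 0, 0], [0, 0, 0, 0.0014, 0, 0, 0]])

```text
time_s: 11.97
ee_pos: [0.5223, -0.2014, 0.349]
tcp_rot: [180.0, -0.0, 164.7]
wrist_force: [0.5, 0.8, 0.9]
gripper_width: 0.0201
finger_force: 58.8
```

>>> apply_moves(deltas=[[0, 0, 0, 0.0005, 0, 0, 0], [0, 0, 0, 0.001, 0, 0, 0], [0, 0, 0, 0.0014, 0, 0, 0], [0, 0, 0, 0.0014, 0, 0, 0], [0, 0, 0, 0.0014, 0, 0, 0]])

```text
time_s: 12.38
ee_pos: [0.5223, -0.2013, 0.3476]
tcp_rot: [180.0, -0.0, 164.7]
wrist_force: [-0.2, 0.8, 1.2]
gripper_width: 0.0205
finger_force: 58.8
```

>>> apply_moves(deltas=[[0, 0, 0, 0.0005, 0, 0, 0], [0, 0, 0, 0.001, 0, 0, 0], [0, 0, 0, 0.0014, 0, 0, 0], [0, 0, 0, 0.0014, 0, 0, 0], [0, 0, 0, 0.0014, 0, 0, 0]])

```text
time_s: 12.8
ee_pos: [0.5223, -0.2013, 0.3462]
tcp_rot: [180.0, -0.0, 164.7]
wrist_force: [-0.9, -0.1, 0.0]
gripper_width: 0.0208
finger_force: 58.8
```

>>> apply_moves(deltas=[[0, 0, 0, 0.0005, 0, 0, 0], [0, 0, 0, 0.001, 0, 0, 0], [0, 0, 0, 0.0014, 0, 0, 0], [0, 0, 0, 0.0014, 0, 0, 0], [0, 0, 0, 0.0014, 0, 0, 0]])

```text
time_s: 13.22
ee_pos: [0.5223, -0.2013, 0.3448]
tcp_rot: [180.0, -0.0, 164.7]
wrist_force: [-0.1, 0.4, 0.6]
gripper_width: 0.0206
finger_force: 58.8
```

>>> apply_moves(deltas=[[0, 0, 0, 0.0005, 0, 0, 0], [0, 0, 0, 0.001, 0, 0, 0], [0, 0, 0, 0.0014, 0, 0, 0], [0, 0, 0, 0.0014, 0, 0, 0], [0, 0, 0, 0.0014, 0, 0, 0]])

```text
time_s: 13.63
ee_pos: [0.5223, -0.2014, 0.3434]
tcp_rot: [180.0, -0.0, 164.7]
wrist_force: [1.0, -0.1, 1.1]
gripper_width: 0.0207
finger_force: 58.8
```

>>> apply_moves(deltas=[[0, 0, 0, 0.0005, 0, 0, 0], [0, 0, 0, 0.001, 0, 0, 0], [0, 0, 0, 0.0014, 0, 0, 0], [0, 0, 0, 0.0014, 0, 0, 0], [0, 0, 0, 0.0014, 0, 0, 0]])

```text
time_s: 14.05
ee_pos: [0.5223, -0.2013, 0.342]
tcp_rot: [180.0, -0.0, 164.7]
wrist_force: [0.5, 0.6, 0.8]
gripper_width: 0.0207
finger_force: 58.8
```

>>> apply_moves(deltas=[[0, 0, 0, 0.0005, 0, 0, 0], [0, 0, 0, 0.001, 0, 0, 0], [0, 0, 0, 0.0014, 0, 0, 0], [0, 0, 0, 0.0014, 0, 0, 0], [0, 0, 0, 0.0014, 0, 0, 0]])

```text
time_s: 14.47
ee_pos: [0.5223, -0.2014, 0.3406]
tcp_rot: [180.0, -0.0, 164.7]
wrist_force: [-0.2, 0.9, 0.9]
gripper_width: 0.0202
finger_force: 58.8
```

>>> apply_moves(deltas=[[0, 0, 0, 0.0005, 0, 0, 0], [0, 0, 0, 0.001, 0, 0, 0], [0, 0, 0, 0.0014, 0, 0, 0], [0, 0, 0, 0.0014, 0, 0, 0], [0, 0, 0, 0.0014, 0, 0, 0]])

```text
time_s: 14.88
ee_pos: [0.5223, -0.2014, 0.3392]
tcp_rot: [180.0, -0.0, 164.7]
wrist_force: [-0.5, 0.5, 1.3]
gripper_width: 0.0207
finger_force: 58.8
```

>>> apply_moves(deltas=[[0, 0, 0, 0.0005, 0, 0, 0], [0, 0, 0, 0.001, 0, 0, 0], [0, 0, 0, 0.0014, 0, 0, 0], [0, 0, 0, 0.0014, 0, 0, 0], [0, 0, 0, 0.0014, 0, 0, 0]])

```text
time_s: 15.3
ee_pos: [0.5223, -0.2014, 0.3378]
tcp_rot: [180.0, -0.0, 164.7]
wrist_force: [0.1, 1.2, 1.6]
gripper_width: 0.0209
finger_force: 58.8
```

>>> apply_moves(deltas=[[0, 0, 0, 0.0005, 0, 0, 0], [0, 0, 0, 0.001, 0, 0, 0], [0, 0, 0, 0.0014, 0, 0, 0], [0, 0, 0, 0.0014, 0, 0, 0], [0, 0, 0, 0.0014, 0, 0, 0]])

```text
time_s: 15.72
ee_pos: [0.5223, -0.2014, 0.3363]
tcp_rot: [180.0, -0.0, 164.7]
wrist_force: [0.5, 0.1, 0.3]
gripper_width: 0.0204
finger_force: 58.8
```

>>> apply_moves(deltas=[[0, 0, 0, 0.0005, 0, 0, 0], [0, 0, 0, 0.001, 0, 0, 0], [0, 0, 0, 0.0014, 0, 0, 0], [0, 0, 0, 0.0014, 0, 0, 0], [0, 0, 0, 0.0014, 0, 0, 0]])

```text
time_s: 16.13
ee_pos: [0.5224, -0.2015, 0.3355]
tcp_rot: [180.0, 0.0, 164.7]
wrist_force: [-0.1, 0.4, 4.5]
gripper_width: 0.0206
finger_force: 58.9
```

>>> apply_moves(deltas=[[0, 0, 0, 0.0003, 0, 0, 0], [0, 0, 0, 0.0005, 0, 0, 0], [0, 0, 0, 0.0005, 0, 0, 0], [0, 0, 0, 0.0005, 0, 0, 0], [0, 0, 0, 0.0005, 0, 0, 0], [0, 0, 0, 0.0005, 0, 0, 0], [0, 0, 0, 0.0005, 0, 0, 0]])

```text
time_s: 16.72
ee_pos: [0.5225, -0.2015, 0.3353]
tcp_rot: [180.0, 0.0, 164.7]
wrist_force: [-0.9, 0.5, 7.2]
gripper_width: 0.0209
finger_force: 59.2
```

>>> apply_moves(deltas=[[0, 0, 0, 0, 0, 0, 0], [0, 0, 0, 0, 0, 0, 0], [0, 0, 0, 0, 0, 0, 0], [0, 0, 0, -0.001, 0, 0, 0], [0, 0, 0, -0.003, 0, 0, 0], [0, 0, 0, -0.006, 0, 0, 0], [0, 0, 0, -0.01, 0, 0, 0], [0, 0, 0, -0.015, 0, 0, 0], [0, 0, 0, -0.02, 0, 0, 0], [0, 0, 0, -0.026, 0, 0, 0], [0, 0, 0, -0.032, 0, 0, 0], [0, 0, 0, -0.038, 0, 0, 0], [0, 0, 0, -0.044, 0, 0, 0], [0, 0, 0, -0.05, 0, 0, 0], [0, 0, 0, -0.056, 0, 0, 0], [0, 0, 0, -0.061, 0, 0, 0], [0, 0, 0, -0.064, 0, 0, 0], [0, 0, 0, -0.065, 0, 0, 0], [0, 0, 0, -0.065, 0, 0, 0], [0, 0, 0, -0.065, 0, 0, 0]])

```text
time_s: 18.38
ee_pos: [0.5222, -0.2013, 0.3994]
tcp_rot: [180.0, -0.0, 164.7]
wrist_force: [-0.4, 0.6, -1.4]
gripper_width: 0.0206
finger_force: 59.0
```

Run:
```python
from h import *
s=get_state();print(s['ee_pos'],s['tcp_rot'],s['wrist_force'])
p,d=snap('wrist');W,p=cloud('wrist');q=p.astype(int)
v,u=np.mgrid[:480,:640]
red=(q[...,0]>110)&(q[...,1]<70)&(q[...,2]<70)&(abs(u-318)<60)&(v<360)&(v>180)
P=W[red];P=P[np.isfinite(P[:,0])];P=P[abs(P[:,2]-np.median(P[:,2]))<.004];print('collar',circ(P))
c=s['ee_pos'][:2]
m=(np.hypot(*(W[...,:2]-c).transpose(2,0,1))<.035)&(abs(W[...,2]-s['ee_pos'][2]+.195)<.006)&(q.min(-1)>125);P=W[m];print('disc z',np.median(P[:,2]),len(P))
```

```text
[ 0.52221441 -0.20131053  0.39935198] [ 1.79995580e+02 -2.64539543e-02  1.64656305e+02] [-0.36320386  0.60950603 -1.35869082]
collar (array([ 0.5211, -0.2013]), 0.0176, np.float64(0.1365), 1259)
disc z 0.2037214201229376 2294
```

>>> apply_moves(deltas=[[0, 0.004, 0.006, 0, 0, 0, 0], [0, 0.012, 0.018, 0, 0, 0, 0], [0, 0.022, 0.033, 0, 0, 0, 0], [0, 0.034, 0.051, 0, 0, 0, 0], [0, 0.046, 0.069, 0, 0, 0, 0], [0, 0.058, 0.087, 0, 0, 0, 0], [0, 0.07, 0.106, 0, 0, 0, 0], [0, 0.082, 0.124, 0, 0, 0, 0], [0, 0.094, 0.142, 0, 0, 0, 0], [0, 0.106, 0.16, 0, 0, 0, 0], [0, 0.118, 0.178, 0, 0, 0, 0], [0, 0.13, 0.196, 0, 0, 0, 0], [0, 0.142, 0.214, 0, 0, 0, 0], [0, 0.154, 0.232, 0, 0, 0, 0], [0, 0.165, 0.249, 0, 0, 0, 0], [0, 0.174, 0.263, 0, 0, 0, 0], [0, 0.18, 0.272, 0, 0, 0, 0], [0, 0.184, 0.277, 0, 0, 0, 0], [0, 0.184, 0.278, 0, 0, 0, 0], [0, 0.184, 0.278, 0, 0, 0, 0]])

```text
time_s: 20.1
ee_pos: [0.4183, 0.1153, 0.3995]
tcp_rot: [-180.0, -0.0, 164.7]
wrist_force: [0.1, -0.6, -0.6]
gripper_width: 0.0206
finger_force: 58.8
```

>>> apply_moves(deltas=[[0, 0, 0, 0, 0, 0, 0], [0, 0, 0, 0.004, 0, 0, 0], [0, 0, 0, 0.012, 0, 0, 0], [0, 0, 0, 0.022, 0, 0, 0], [0, 0, 0, 0.03, 0, 0, 0], [0, 0, 0, 0.034, 0, 0, 0], [0, 0, 0, 0.034, 0, 0, 0], [0, 0, 0, 0.034, 0, 0, 0], [0, 0, 0, 0.034, 0, 0, 0]])

```text
time_s: 20.85
ee_pos: [0.4186, 0.1155, 0.3657]
tcp_rot: [180.0, 0.0, 164.7]
wrist_force: [-0.9, 0.3, -1.4]
gripper_width: 0.0209
finger_force: 58.8
```

>>> apply_moves(deltas=[[0, -0.003, 0.002, 0, 0, 0, 0], [0, -0.008, 0.0055, 0, 0, 0, 0], [0, -0.015, 0.0105, 0, 0, 0, 0], [0, -0.022, 0.0155, 0, 0, 0, 0], [0, -0.029, 0.0205, 0, 0, 0, 0], [0, -0.036, 0.0255, 0, 0, 0, 0], [0, -0.043, 0.03, 0, 0, 0, 0], [0, -0.049, 0.0345, 0, 0, 0, 0], [0, -0.054, 0.038, 0, 0, 0, 0], [0, -0.057, 0.04, 0, 0, 0, 0], [0, -0.057, 0.04, 0, 0, 0, 0], [0, -0.057, 0.04, 0, 0, 0, 0], [0, -0.057, 0.04, 0, 0, 0, 0]])

```text
time_s: 21.93
ee_pos: [0.4836, 0.1387, 0.3655]
tcp_rot: [-180.0, -0.0, 164.7]
wrist_force: [0.2, -0.1, -1.5]
gripper_width: 0.021
finger_force: 58.8
```

>>> apply_moves(deltas=[[0, 0, 0, 0.003, 0, 0, 0], [0, 0, 0, 0.008, 0, 0, 0], [0, 0, 0, 0.014, 0, 0, 0], [0, 0, 0, 0.019, 0, 0, 0], [0, 0, 0, 0.022, 0, 0, 0], [0, 0, 0, 0.024, 0, 0, 0], [0, 0, 0, 0.024, 0, 0, 0], [0, 0, 0, 0.024, 0, 0, 0], [0, 0, 0, 0.024, 0, 0, 0]])

```text
time_s: 22.68
ee_pos: [0.4841, 0.1389, 0.3418]
tcp_rot: [180.0, 0.0, 164.7]
wrist_force: [0.3, -0.4, -0.7]
gripper_width: 0.0207
finger_force: 58.8
```

>>> apply_moves(deltas=[[0, 0, 0, 0.0007, 0, 0, 0], [0, 0, 0, 0.0014, 0, 0, 0], [0, 0, 0, 0.002, 0, 0, 0], [0, 0, 0, 0.002, 0, 0, 0], [0, 0, 0, 0.002, 0, 0, 0]])

```text
time_s: 23.1
ee_pos: [0.4839, 0.1389, 0.3396]
tcp_rot: [180.0, -0.0, 164.7]
wrist_force: [-0.3, -0.3, -0.4]
gripper_width: 0.0206
finger_force: 58.8
```

>>> apply_moves(deltas=[[0, 0, 0, 0.0003, 0, 0, 0], [0, 0, 0, 0.0006, 0, 0, 0], [0, 0, 0, 0.0006, 0, 0, 0], [0, 0, 0, 0.0006, 0, 0, 0]])

```text
time_s: 23.43
ee_pos: [0.484, 0.1389, 0.3391]
tcp_rot: [180.0, 0.0, 164.6]
wrist_force: [-0.2, 0.7, -0.4]
gripper_width: 0.0201
finger_force: 58.8
```

>>> apply_moves(deltas=[[0, 0, 0, 0.0003, 0, 0, 0], [0, 0, 0, 0.0006, 0, 0, 0], [0, 0, 0, 0.0006, 0, 0, 0], [0, 0, 0, 0.0006, 0, 0, 0]])

```text
time_s: 23.77
ee_pos: [0.4841, 0.1389, 0.339]
tcp_rot: [180.0, 0.0, 164.7]
wrist_force: [-2.1, -0.8, 5.4]
gripper_width: 0.0204
finger_force: 59.2
```

>>> apply_moves(deltas=[[0, 0, 0, -0.0005, 0, 0, 0], [0.3, 0, 0, -0.0005, 0, 0, 0], [0.4, 0, 0, -0.0005, 0, 0, 0], [0.6, 0, 0, -0.0005, 0, 0, 0], [0.8, 0, 0, -0.0005, 0, 0, 0], [1, 0, 0, -0.0005, 0, 0, 0], [1, 0, 0, -0.0005, 0, 0, 0], [1, 0, 0, -0.0005, 0, 0, 0], [1, 0, 0, -0.0005, 0, 0, 0], [1, 0, 0, -0.0005, 0, 0, 0]])

```text
time_s: 24.6
ee_pos: [0.484, 0.1389, 0.3389]
tcp_rot: [180.0, 0.0, 164.7]
wrist_force: [0.2, 0.3, -0.6]
gripper_width: 0.0856
finger_force: 0.0
```

>>> apply_moves(deltas=[[1, 0, 0, -0.005, 0, 0, 0], [1, 0, 0, -0.015, 0, 0, 0], [1, 0, 0, -0.03, 0, 0, 0], [1, 0, 0, -0.05, 0, 0, 0], [1, 0, 0, -0.07, 0, 0, 0], [1, 0, 0, -0.09, 0, 0, 0], [1, 0, 0, -0.11, 0, 0, 0], [1, 0, 0, -0.12, 0, 0, 0], [1, 0, 0, -0.12, 0, 0, 0], [1, 0, 0, -0.12, 0, 0, 0], [1, 0, 0, -0.12, 0, 0, 0]])

```text
time_s: 25.52
ee_pos: [0.4836, 0.1388, 0.4579]
tcp_rot: [-179.9, -0.1, 164.7]
wrist_force: [-0.2, 0.4, -0.7]
gripper_width: 0.0854
finger_force: 0.0
```

Run:
```python
from h import *
s=get_state();print(s['ee_pos'],s['gripper_width'])
p,d=snap('wrist');p2,_=snap('side')
a=cv2.resize(p[100:350,200:450],(500,500));b=cv2.resize(p2[160:270,200:300],(300,330),interpolation=cv2.INTER_CUBIC)
im=np.zeros((500,800,3),np.uint8);im[:,:500]=a;im[:330,500:]=b;cv2.imwrite('pics/e.png',im[...,::-1])
W,p=cloud('wrist')
def sel(c,r,z0,z1): return W[(np.hypot(W[...,0]-c[0],W[...,1]-c[1])<r)&(W[...,2]>z0)&(W[...,2]<z1)]
print('top',circ(sel((.485,.138),.03,.209,.222)));P=sel((.485,.138),.024,.140,.150);print('sh',P.min(0),P.max(0),np.median(P[:,2]))
```

```text
[0.48355726 0.13884299 0.45786631] 0.0853617228375987
top (array([0.484, 0.139]), 0.0109, np.float64(0.2131), 1188)
sh [0.46243327 0.1174804  0.14005603] [0.50347185 0.16048247 0.14994312] 0.14352063639304008
```

View pics/e.png

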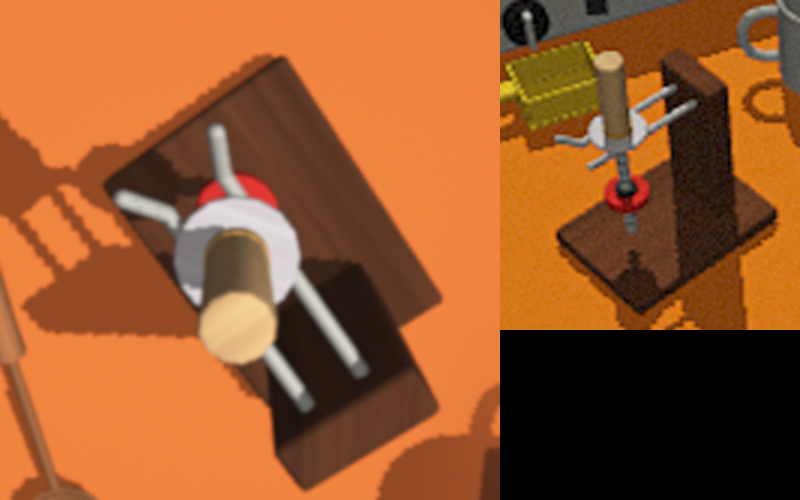

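The rod hangs upright on the seat. Its handle top is at (0.484, 0.139, 0.213), as it was at the start, and the collar has moved up the rod.

```bash
python3 -c "
from bench import *
print(job_done())"
```

```text
the job is handed in; nothing more can be done
None
```

I handed the job in: the rod was bottomed on the stub with about 6 N, the collar marks a depth of about 38 mm, and the rod hangs upright and released in the fork; the hand-in gave back no verdict.

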